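# Fit a bearing retainer with a locating tongue on its hub studs

## Task

Pull the loose retainer out from under the blue riser by its long tongue and let go of it lying flat on the bench, completely clear of the riser. Then take it by its neck instead, turn it so that its three holes match the hub's studs and its long tongue points into the fork, and slide it on until it sits fully home on the hub. Leave the bearing cone, the oil seal and the bottle where they stand.

Things in the scene. Friction and masses are not known exactly. Their poses are not given: they have to be found in the camera images.
- retainer: Loose aluminium part, 0.4 kg: 92x92 mm square flange, 10 mm thick, with a neck in the middle and a tongue along -x. Origin: centre of the underside, on the neck axis; z up. Three 13 mm through holes at (x, y) = (31, 30), (31, -22), (-31, 12) mm: it fits one way only. It starts flat on the bench, neck under the riser's roof, tongue sticking out at the front
- neck_top (a point): Top centre of the retainer's neck, 42 mm above its underside. The neck is a steel tube, outer diameter 36 mm, with two flat cheeks at y = +21 and -21 mm (42 mm apart, each 26 mm long in x, from the flange top at z = 10 up to 42 mm): grip it across these
- tongue_tip (a point): Point at x = -95, y = 0, z = 0 mm of the retainer, on the underside of its long tongue. The tongue is 30 mm wide (y), 14 mm thick and ends square at x = -111 mm; a dark dot marks its top at x = -98 mm
- riser: Blue low bench riser, fixed, 100 mm deep (x), 146 mm wide (y), 58 mm high. Origin: centre of its footprint on the bench. Below the 6 mm roof 52 mm are free, 134 mm between the side walls; closed at the back (+x), open at the front (-x; front edge at x = -50 mm); no floor, the retainer lies on the bench
- hub: Fixed hub on a grey base plate. Origin: on the hub axis at bench height. Three upright brass studs, 10 mm diameter, at (x, y) = (31, 30), (31, -22), (-31, 12) mm rise to z = 71 mm, the top 6 mm tapered to 4 mm. Fitted, the retainer has the hub's x, y and yaw, its underside at z = 45 mm
- hub_seat (a point): Centre of the hub's round steel seat face (94 mm diameter), 45 mm above the hub's origin; the retainer's underside rests on it
- hub_fork (a point): Where tongue_tip belongs: at x = -95, y = 0, z = 45 mm of the hub, midway between two fork cheeks that stand from x = -67 to -117 mm, inner faces at y = +20 and -20 mm, tops at z = 62 mm. The fitted tongue lies between them, with no room for fingers
- bearing_cone: Bystander: tapered roller bearing cone, diameter 66 mm, 30 mm high, origin at the centre of its underside
- oil_seal: Bystander: copper-coloured ring seal, diameter 67 mm, 16 mm high, origin at the centre of its underside
- sealant_bottle: Bystander: small blue bottle with red nozzle, 36 mm diameter, 123 mm tall, origin at the centre of its underside
Mind the look-alikes: they are no part of the job. What is meant by the riser is not brown, and is the larger of those in its own colour.

How it is judged:
By the outcome, as a careful person would: the job done as asked, in the order asked, and still so for the second after the job is handed in, with the robot touching nothing.
It also fails if it takes over 59 s, if anything falls off the work surface, if the arm or the gripper's body presses on something with over 40 N, if the wrist force passes 120 N, or if a joint passes its speed limit or range.

## Robot

A 6-joint arm with a two-finger parallel gripper is mounted at the origin on a cart in front of the work surface, level with it; the furniture and walls round the work are solid. World frame = base frame: x ahead of the robot, y to its left, z up, the work surface at z = 0. Lengths are in mm, angles in rad, forces in N, time in s.
With the tool pointing down it reaches from about 275 to 1000 mm from the base axis. Payload 8.4 kg.
Tool frame: the origin (TCP) lies at the centre of the arm's flange, where the gripper is bolted on; the fingertips stand r.tip_extent ahead of it and the grasp point (between the pads) lies 155 mm ahead of it (r.tip_extent is the distance from the TCP to the fingertips, in mm); z points along the fingers, y is the direction in which the jaws open and shut (so a half turn about z gives the same grasp; the last joint's range is limited). The gripper opens to 85 mm and grips with 20 to 120 N. Pads are 22 mm wide; open, the fingers measure 114 mm over their backs; the gripper's body (76 mm by 85 mm) begins 54 mm behind the grasp point. The pads swing forward as they close: fully open they stand 13 mm farther back than shut.
Start: joints at [1.246, 0.353, 1.633, -0, 1.155, -0.002], TCP at [198.263, 592.723, 404.681] pointing down, gripper open.
Joint ranges: [-2.63, 2.63], [-0.92, 2.1], [0.06, 2.66], [-1.3, 4.44], [0, 2.69], [-3.02, 3.02]. Speed limits (rad/s): [2.22, 2.22, 2.79, 3.14, 3.14, 3.14].

## Interface

Orientations are given as [roll, pitch, yaw] about the fixed x, y, z axes, in that order (R = Rz(yaw) Ry(pitch) Rx(roll)).
In Python, from rig import sense, grab_frame, job, r gives the robot as it stands. The module is installed in compiled form; this text tells all that it offers.
- The arm moves only by the shell command python3 -m creep 'ROWS' [FORCE]. ROWS is JSON, a list of rows, each a list of 7 numbers: the turn, a rotation vector about the tool's x, y, z in rad, then the shift along the tool's x, y, z in mm, then the closure, from 0 (fully open) to 1 (shut). In form: [[wx, wy, wz, dx, dy, dz, fingers], ...]. A call has 1 to 10 rows; each row shifts and turns the pose as measured when the row begins, along the tool's axes as they then stand; what a row does not reach is not made up. A row lasts 1/12 s, in which the tool goes at most 41.7 mm and 7.16 degrees, less where a joint would pass 70% of its speed; a pose out of reach is approached as far as the arm can. A call with a gripper value outside its range is refused whole. The fingers move at their own pace and stop on an object; FORCE is the grip in N (left out, the last holds). Time passes only in rows, so rows that do not move let the fingers close. It gives the time, the measured TCP pose, the force and the opening at its end, in the units of the state.
- sense(): the state, without advancing time (a new reading comes with each control period).
- grab_frame(name): name is "scene" or "side" or "wrist"; returns a dict with "color" (420x560x3 uint8, red, green, blue), "mtx" (3x3 intrinsics, pixels), "T" (4x4, takes a point from camera to world coordinates). Camera axes: x right, y down, z forward; pixel columns grow to the right and rows downward; lengths in mm; the calibration is good to about 2 mm. A picture is of the moment at which its call begins. There is no depth.
- job.sign_off(): hands the job in, once; it reports no verdict.
The state is a dict: "clock": time; "qpos": joint angles; "qvel": joint speeds; "joint_efforts": joint torques, N m; "eef_pos": TCP position; "tcp_rot": TCP orientation; "contact_force": force on the tool from outside, world axes, zero at the start; "wrist_torque": the same for the moment, N m; "opening": opening from 0.0 (shut) to 1.0 (fully open).
Only numpy, scipy, OpenCV 4.12 (cv2) and the standard library are available. Lean on these libraries where they do the work, as an engineer would, in place of code of your own. Each camera call takes 0.05 s, during which the arm holds its last target.

## Working session

There is one attempt and no reset: what is moved stays moved. The work goes in short steps, Python scripts to look and compute and a shell command to move; the robot and the scene stay as the last step left them, time stands still between calls to the robot, and variables do not carry over. Pictures are saved under pics/ and viewed, and the job is handed in when it is done.

```bash
mkdir -p pics; ls; python3 - <<'E'
from rig import sense, grab_frame, job, r
import cv2
print(sense()); print(r.tip_extent)
for n in ("scene","side","wrist"):
    f=grab_frame(n); cv2.imwrite(f"pics/{n}0.png",f["color"][:,:,::-1]); print(n,f["mtx"].tolist(),f["T"].round(4).tolist())
E
```

```text
pics
{'clock': 0.0, 'qpos': array([ 1.24562434e+00,  3.53638561e-01,  1.63416353e+00,  3.94377235e-06,
        1.15518730e+00, -2.40304263e-03]), 'qvel': array([-4.97852636e-04, -6.19098071e-04, -3.61023088e-04,  1.24749753e-03,
       -1.25426164e-05, -1.12717256e-03]), 'joint_efforts': array([ 1.69922710e-03, -6.05253196e+01, -3.42066479e+01,  1.93649616e-04,
        9.41448554e-03,  1.56012317e-05]), 'eef_pos': array([198.16853192, 592.49142303, 403.95491805]), 'tcp_rot': array([-3.14019593e+00, -6.96222696e-06,  2.81882211e+00]), 'contact_force': array([-0.12856265, -0.21857086, -0.12460902]), 'wrist_torque': array([-0.01409978, -0.02185817, -0.03434977]), 'opening': 0.9986518764270182}
173.4
scene [[482.45217397396533, 0.0, 281.93661897745244], [0.0, 482.45217397396533, 199.91608304721657], [0.0, 0.0, 1.0]] [[0.6012, -0.5622, 0.5678, -52.4035], [-0.7991, -0.4261, 0.4241, -482.1285], [0.0035, -0.7087, -0.7055, 854.0186], [0.0, 0.0, 0.0, 1.0]]
side [[417.25911742326053, 0.0, 280.5807780860377], [0.0, 417.25911742326053, 215.25838741213443], [0.0, 0.0, 1.0]] [[0.9801, -0.1125, 0.1638, 429.6475], [-0.1981, -0.49, 0.8489, -869.3611], [-0.0153, -0.8644, -0.5026, 564.5609], [0.0, 0.0, 0.0, 1.0]]
wrist [[343.6298883314703, 0.0, 276.8058582365591], [0.0, 343.6298883314703, 205.13415438988918], [0.0, 0.0, 1.0]] [[0.3179, 0.9159, 0.2451, 136.0317], [0.9481, -0.3068, -0.0834, 612.682], [-0.0012, 0.2589, -0.9659, 374.0121], [0.0, 0.0, 0.0, 1.0]]
```

View pics/scene0.png

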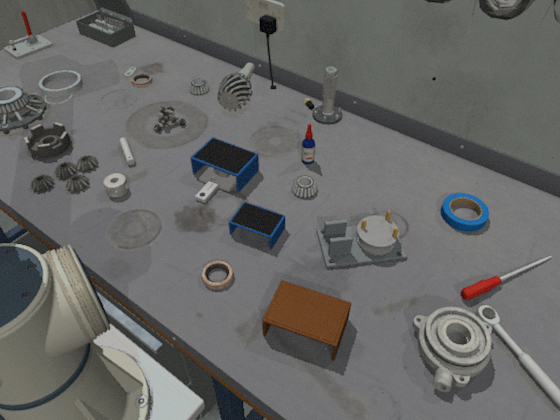

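View pics/side0.png

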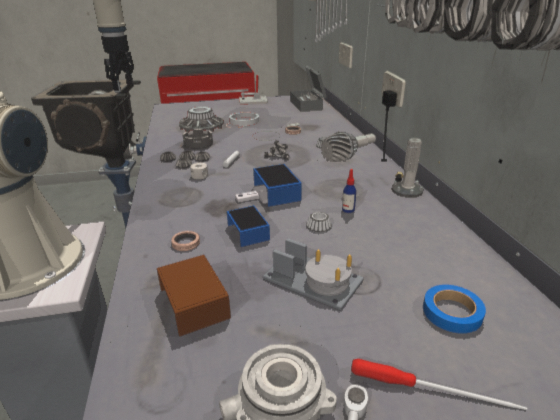

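View pics/wrist0.png

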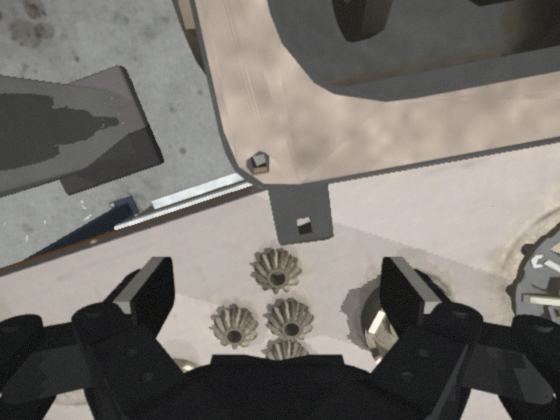

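The scene view shows three riser candidates: a larger blue one at about (225,160), a smaller blue one at (258,222) and a brown one at (308,315). A whitish tongue sticks out at (207,192) in front of the larger blue one. The other white bits, at (127,150) and (115,185), are loose look-alikes. The hub is at (378,235) with its fork at (335,240). I'll check these in close crops.

```bash
python3 - <<'E'
import cv2
a=cv2.imread("pics/scene0.png")
cv2.imwrite("pics/c1.png",cv2.resize(a[130:220,170:290],None,fx=6,fy=6,interpolation=cv2.INTER_CUBIC))
cv2.imwrite("pics/c2.png",cv2.resize(a[195:280,305:425],None,fx=6,fy=6,interpolation=cv2.INTER_CUBIC))
b=cv2.imread("pics/side0.png")
cv2.imwrite("pics/c3.png",cv2.resize(b[155:215,220:320],None,fx=8,fy=8,interpolation=cv2.INTER_CUBIC))
cv2.imwrite("pics/c4.png",cv2.resize(b[230:310,255:375],None,fx=6,fy=6,interpolation=cv2.INTER_CUBIC))
E
```

```text
(no output)
```

View pics/c1.png

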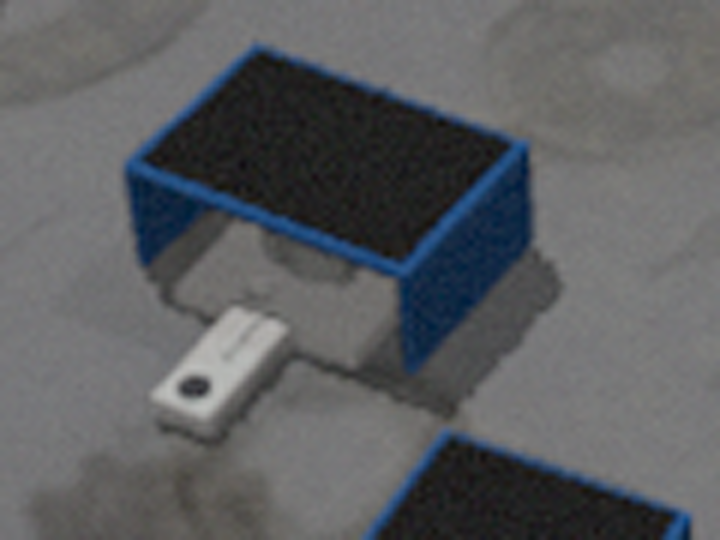

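View pics/c2.png

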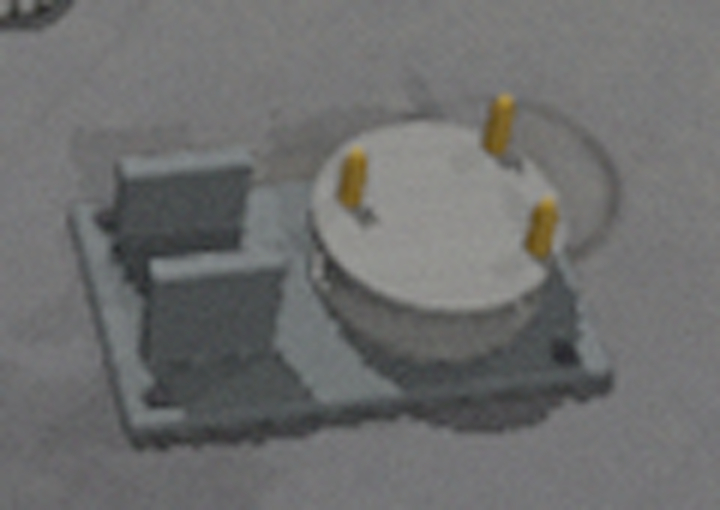

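View pics/c3.png

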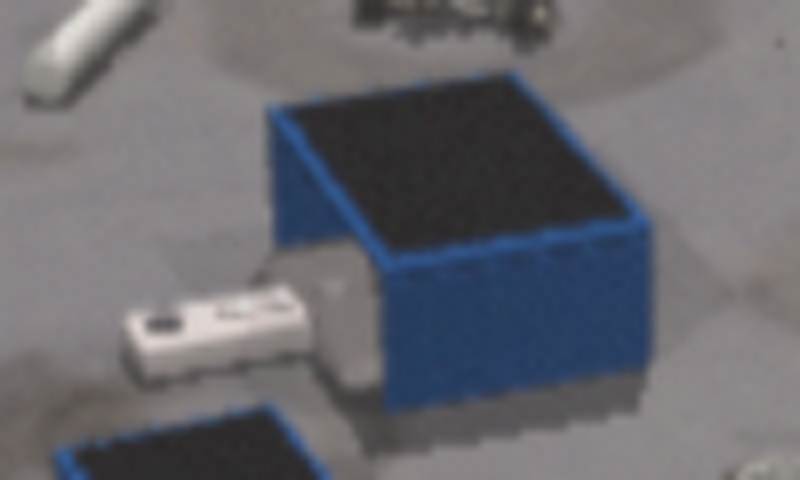

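View pics/c4.png

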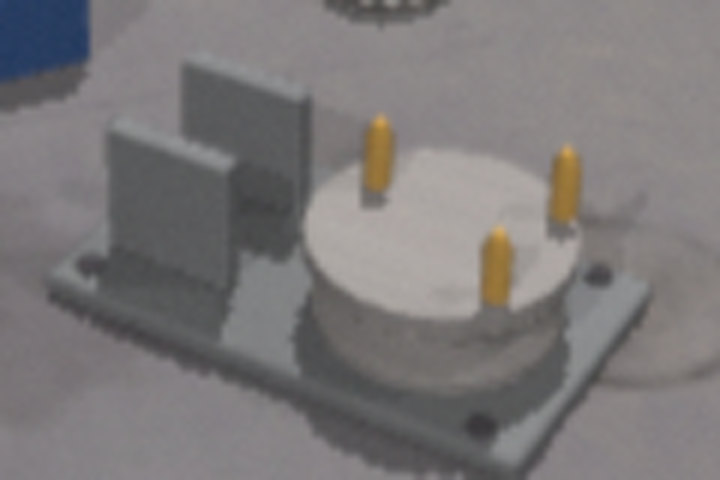

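```bash
cat > h.py <<'E'
import numpy as np, cv2
from scipy.optimize import least_squares
from scipy.spatial.transform import Rotation as R
def proj(f,P):
    P=np.atleast_2d(P); T=f["T"]; c=(P-T[:3,3])@T[:3,:3]; p=c@f["mtx"].T; return p[:,:2]/p[:,2:]
def back(f,uv,z):
    uv=np.atleast_2d(uv); d=np.c_[uv,np.ones(len(uv))]@np.linalg.inv(f["mtx"]).T@f["T"][:3,:3].T
    o=f["T"][:3,3]; return o+d*((z-o[2])/d[:,2])[:,None]
def crop(uv,off,k): return (np.asarray(uv,float)+.5)/k-.5+np.asarray(off)
def fit(obs,x0):  # obs: list of (frame, local pts Nx3, pix Nx2); pose x,y,yaw
    def w(x,L):
        c,s=np.cos(x[2]/100),np.sin(x[2]/100); L=np.atleast_2d(L)
        return np.c_[x[0]+c*L[:,0]-s*L[:,1],x[1]+s*L[:,0]+c*L[:,1],L[:,2]]
    fun=lambda x: np.concatenate([(proj(f,w(x,L))-p).ravel() for f,L,p in obs])
    s=least_squares(fun,[x0[0],x0[1],x0[2]*100],loss="soft_l1")
    x=s.x.copy(); x[2]/=100; return x,fun(s.x).reshape(-1,2)
E
cat > m1.py <<'E'
from h import *; from rig import grab_frame
import json
s=grab_frame("scene"); d=grab_frame("side")
H=np.array([[31,30,71],[31,-22,71],[-31,12,71]])
hs=crop([(503,97),(544,200),(355,150)],(305,195),6); hd=crop([(567,147),(498,228),(380,117)],(255,230),6)
G=np.array([[-50,73,58],[50,73,58],[50,-73,58],[-50,-73,58]])
gs=crop([(130,160),(257,45),(527,147),(403,270)],(170,130),6); gd=crop([(275,107),(515,73),(648,215),(388,265)],(220,155),8)
T=np.array([[-98,0,14],[-111,15,14],[-111,-15,14],[-46,-46,10]])
ts=crop([(195,387),(150,397),(205,420),(355,362)],(170,130),6); td=crop([(163,324),(125,315),(140,352),(345,385)],(220,155),8)
for n,L,a,b,x0 in(("hub",H,hs,hd,(600,0,0)),("riser",G,gs,gd,(500,300,0)),("ret",T,ts,td,(500,300,0))):
    for o in ([(s,L,a)],[(d,L,b)],[(s,L,a),(d,L,b)]):
        x,e=fit(o,x0); print(n,x.round(3),np.abs(e).max().round(2))
E
python3 m1.py
```

```text
hub [ 651.577 -222.685   -0.784] 0.17
hub [ 651.442 -219.374   -0.78 ] 0.12
hub [ 651.176 -221.672   -0.782] 0.74
riser [6.29561e+02 2.14047e+02 1.18000e-01] 1.71
riser [6.29598e+02 2.19464e+02 1.35000e-01] 1.21
riser [6.29612e+02 2.15165e+02 1.24000e-01] 2.02
ret [6.16192e+02 2.04899e+02 1.18000e-01] 0.53
ret [6.17315e+02 2.01498e+02 6.30000e-02] 0.9
ret [6.16698e+02 2.03329e+02 9.70000e-02] 1.0
```

```bash
python3 - <<'E'
from h import *; from rig import grab_frame
s=grab_frame("scene"); d=grab_frame("side")
for n,uv,z in (("seal",(217,275),8),("cone",(305,188),15),("bottle base",(308,162),0),("small riser TL",(229,221),58),("TR",(272,238),50),("backL",(246,204),50),("backR",(285,219),50),("brown",(285,286),60),("brown back left",(265,315),60),("white",(115,185),15)):
    print(n,back(s,uv,z).round(0)[0])
from rig import r; print([a for a in dir(r) if a[0]!='_'])
E
```

```text
seal [362.   0.   8.]
cone [692.   2.  15.]
bottle base [795.  63.   0.]
small riser TL [463.  51.  58.]
TR [487. -52.  50.]
backL [533.  60.  50.]
backR [550. -41.  50.]
brown [ 397. -155.   60.]
brown back left [ 322. -164.   60.]
white [410. 392.  15.]
['MotionError', 'tip_extent']
```

```bash
cat > to.py <<'E'
# usage: to.py x y z yaw -> remaining turn and shift in tool axes (now, and after turning)
import sys; from h import *; from rig import sense
s=sense(); x,y,z,yw=map(float,sys.argv[1:5])
R0=R.from_euler("xyz",s["tcp_rot"]); Rt=R.from_euler("xyz",[np.pi,0,yw])
d=np.array([x,y,z])-s["eef_pos"]
print("t",round(s["clock"],2),"pos",s["eef_pos"].round(1),"rpy",s["tcp_rot"].round(4),"open",round(s["opening"],3),"F",s["contact_force"].round(1),"M",s["wrist_torque"].round(2))
print("turn",(R0.inv()*Rt).as_rotvec().round(4),"shift now",R0.inv().apply(d).round(1),"shift after turn",Rt.inv().apply(d).round(1))
E
python3 to.py 520 194 300 3.24
```

```text
t 0.35 pos [198.2 592.7 404.5] rpy [-3.1413  0.      2.8188] open 0.998 F [ 0.2  0.1 -0.4] M [ 0.02 -0.05  0.04]
turn [-3.000e-04 -1.000e-04 -4.212e-01] shift now [-431.6 -276.   104.6] shift after turn [-281.  -428.4  104.5]
```

```bash
python3 -m creep '[[0,0,-0.12,-36,-17,0,0],[0,0,-0.12,-34,-20,0,0],[0,0,-0.12,-30,-26,0,0],[0,0,-0.06,-26,-30,0,0],[0,0,0,-22,-34,10,0],[0,0,0,-22,-34,10,0],[0,0,0,-22,-34,10,0],[0,0,0,-22,-34,10,0],[0,0,0,-22,-34,10,0],[0,0,0,-22,-34,10,0]]'; python3 to.py 520 194 300 3.24
```

```text
clock: 1.18
eef_pos: [464.3, 295.6, 346.7]
tcp_rot: [3.133, 0.006, -3.021]
contact_force: [1.0, 1.0, 0.3]
opening: 0.999
t 1.18 pos [464.3 295.6 346.7] rpy [ 3.1331  0.0059 -3.0215] open 0.999 F [1.  1.  0.3] M [ 0.01 -0.03 -0.06]
turn [0.0086 0.0058 0.0217] shift now [ -42.8 -108.    46. ] shift after turn [ -45.4 -106.6   46.7]
```

```bash
python3 -m creep '[[0.004,0.003,0.01,-11,-26,11,0],[0.004,0.003,0.01,-11,-26,11,0],[0,0,0,-11,-26,11,0],[0,0,0,-11,-26,11,0],[0,0,0,0,0,0,0]]'; python3 to.py 520 194 300 3.24; python3 - <<'E'
from rig import *; import cv2
cv2.imwrite("pics/w1.png",grab_frame("wrist")["color"][:,:,::-1])
E
```

```text
clock: 1.6
eef_pos: [525.1, 186.5, 299.6]
tcp_rot: [-3.141, 0.001, -3.047]
contact_force: [-0.8, -0.4, 0.1]
opening: 1.002
t 1.6 pos [525.1 186.5 299.6] rpy [-3.1410e+00  1.4000e-03 -3.0473e+00] open 1.002 F [-0.8 -0.4  0.1] M [-0.    0.01 -0.03]
turn [-0.0006  0.0014 -0.0042] shift now [ 4.4  8.  -0.4] shift after turn [ 4.4  8.  -0.4]
```

View pics/w1.png

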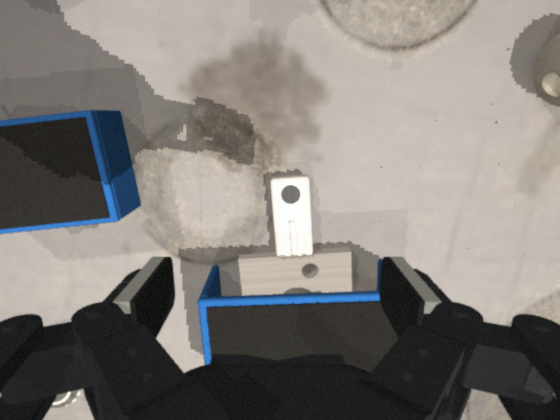

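```bash
python3 - <<'E'
from h import *; from rig import *
f=grab_frame("wrist")
L=np.array([[-98,0,14],[-111,-15,14],[-111,15,14],[-46,-46,10],[-46,46,10],[-31,12,10]])
x,e=fit([(f,L,np.array([(291,194),(271,178),(310,177.5),(239,256),(352,253),(310,270)]))],(617,203,.1)); print(x,e.round(1))
c,s=np.cos(x[2]),np.sin(x[2]); print("grasp -95:",x[0]-95*c,x[1]-95*s,"riser front L:",back(f,[(207,304),(380,296)],58))
E
```

```text
[6.15211742e+02 2.13109778e+02 1.52266670e-01] [[ 0.7 -0.1]
 [ 0.1  0.4]
 [ 0.7 -1.5]
 [-0.6  1.9]
 [-1.  -1.4]
 [-0.1  0.7]]
grasp -95: 521.3109097999179 198.70027686726291 riser front L: [[591.61906019 144.96196894  58.        ]
 [574.42813324 263.38835139  58.        ]]
```

```bash
python3 to.py 520 198 195 -3.005;  python3 -m creep '[[0,0,-0.04,3,6,26,0.4],[0,0,0,2,5,26,0.4],[0,0,0,0,0,26,0.4],[0,0,0,0,0,26,0.4],[0,0,0,0,0,0,0.4]]';python3 to.py 520 198 180 -3.005; python3 - <<'E'
from rig import *; import cv2
print(r.tip_extent)
cv2.imwrite("pics/w2.png",grab_frame("wrist")["color"][:,:,::-1])
cv2.imwrite("pics/s2.png",cv2.resize(grab_frame("side")["color"][120:240,200:340,::-1],None,fx=5,fy=5))
E
```

```text
t 1.7 pos [524.3 189.1 301. ] rpy [ 3.1406e+00  2.1000e-03 -3.0473e+00] open 1.001 F [ 0.3  1.  -0.2] M [-0.01  0.01 -0.  ]
turn [ 0.0009  0.0022 -0.0423] shift now [  3.7   9.1 106. ] shift after turn [  3.    9.4 106. ]
clock: 2.12
eef_pos: [519.0, 205.7, 198.9]
tcp_rot: [3.137, 0.012, -3.003]
contact_force: [-1.6, -0.0, -1.1]
opening: 0.6
t 2.12 pos [519.  205.7 198.9] rpy [ 3.1369  0.0124 -3.0033] open 0.6 F [-1.6 -0.  -1.1] M [-0.01  0.05 -0.02]
turn [0.0047 0.0124 0.0017] shift now [ 0.3 -7.8 18.8] shift after turn [ 0.1 -7.7 18.9]
173.4
```

View pics/w2.png

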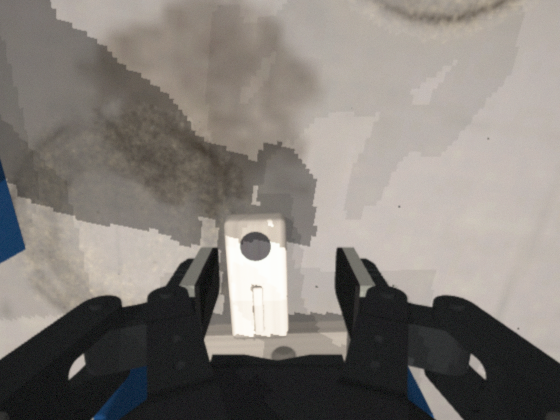

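View pics/s2.png

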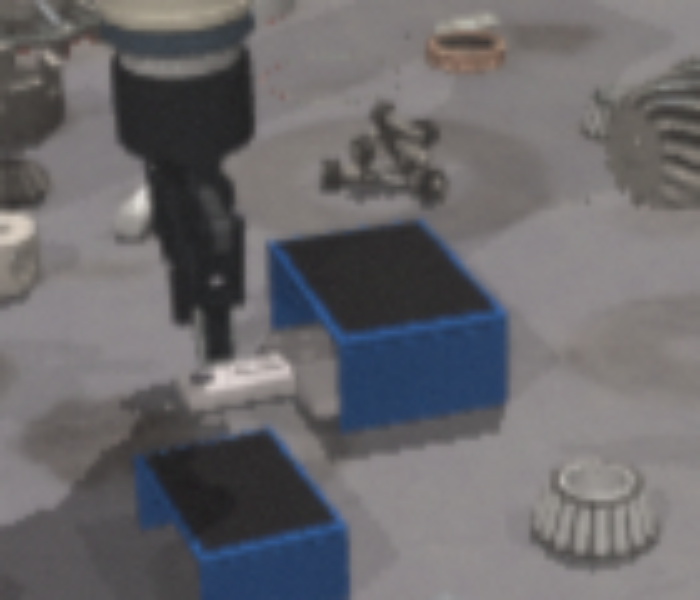

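```bash
python3 -m creep '[[0.004,0.01,0,0,-7,0,0.4],[0,0,0,0,0,0,0.4]]';python3 - <<'E'
from rig import *; import cv2
cv2.imwrite("pics/w3.png",grab_frame("wrist")["color"][200:370,170:390,::-1])
E
python3 to.py 520 198 180 -3.005
```

```text
clock: 2.38
eef_pos: [522.3, 200.1, 205.5]
tcp_rot: [3.14, 0.009, -3.001]
contact_force: [-0.0, 0.8, -0.7]
opening: 0.599
t 2.43 pos [522.7 200.5 205.9] rpy [ 3.1389  0.0108 -3.002 ] open 0.597 F [-0.2  0.2  0.2] M [ 0.02 -0.   -0.01]
turn [0.0027 0.0108 0.0031] shift now [ 3.3 -2.2 25.8] shift after turn [ 3.  -2.1 25.9]
```

View pics/w3.png

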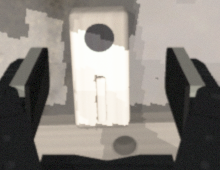

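```bash
python3 -m creep '[[0.003,0.01,0,1,-3,9,0.4],[0,0,0,1,0,9,0.4],[0,0,0,0,0,6,0.4],[0,0,0,0,0,0,0.4]]';python3 - <<'E'
from rig import *; import cv2
cv2.imwrite("pics/w4.png",grab_frame("wrist")["color"][200:370,150:410,::-1])
cv2.imwrite("pics/s4.png",cv2.resize(grab_frame("side")["color"][160:230,210:300,::-1],None,fx=7,fy=7))
E
python3 to.py 520 198 177 -3.005
```

```text
clock: 2.77
eef_pos: [522.6, 197.0, 183.4]
tcp_rot: [3.141, 0.006, -3.003]
contact_force: [-1.2, 0.1, -0.8]
opening: 0.603
t 2.87 pos [522.8 197.2 184. ] rpy [ 3.1406  0.0067 -3.003 ] open 0.602 F [ 0.3 -0.4 -0.2] M [ 0.   -0.02 -0.03]
turn [0.001  0.0067 0.002 ] shift now [2.7 1.2 7. ] shift after turn [2.7 1.2 7. ]
```

View pics/w4.png

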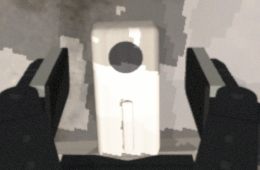

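View pics/s4.png

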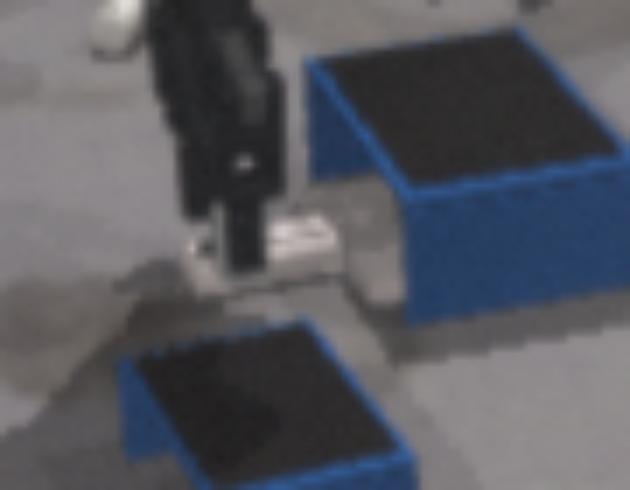

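```bash
python3 -m creep '[[0,0.006,0,1,0,2.5,0.4],[0,0,0,0,0,0,0.4],[0,0,0,0,0,0,1],[0,0,0,0,0,0,1],[0,0,0,0,0,0,1],[0,0,0,0,0,0,1],[0,0,0,0,0,0,1]]' 60
python3 to.py 520 198 177 -3.005
```

```text
clock: 3.45
eef_pos: [521.8, 197.3, 181.7]
tcp_rot: [3.141, -0.0, -3.002]
contact_force: [0.1, -0.1, -1.6]
opening: 0.324
t 3.45 pos [521.8 197.3 181.7] rpy [ 3.1405 -0.     -3.0025] open 0.324 F [ 0.1 -0.1 -1.6] M [-0.05 -0.01  0.04]
turn [ 0.001  -0.      0.0025] shift now [1.7 1.  4.7] shift after turn [1.7 1.  4.7]
```

```bash
python3 -m creep '[[0,0,0,8,0,0,1],[0,0,0,12,0,0,1],[0,0,0,12,0,0,1],[0,0,0,0,0,0,1]]'
python3 to.py 372 178 181.7 -3.0025; python3 - <<'E'
from rig import *; import cv2
cv2.imwrite("pics/w5.png",grab_frame("wrist")["color"][:,:,::-1])
cv2.imwrite("pics/s5.png",cv2.resize(grab_frame("side")["color"][140:240,170:310,::-1],None,fx=5,fy=5))
E
```

```text
clock: 3.78
eef_pos: [487.9, 192.5, 181.6]
tcp_rot: [3.14, 0.002, -3.003]
contact_force: [-1.9, 0.1, -1.6]
opening: 0.323
t 3.78 pos [487.9 192.5 181.6] rpy [ 3.1402e+00  2.0000e-03 -3.0030e+00] open 0.323 F [-1.9  0.1 -1.6] M [-0.07  0.24  0.01]
turn [ 0.0014  0.002  -0.0005] shift now [116.8   1.7  -0.3] shift after turn [ 1.168e+02  1.700e+00 -1.000e-01]
```

View pics/s5.png

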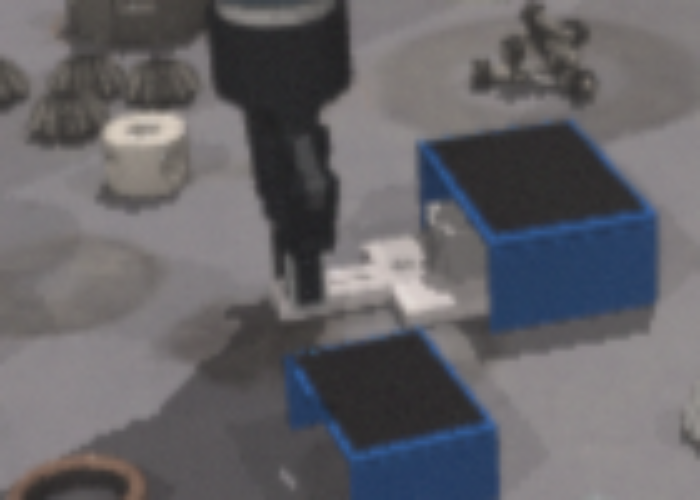

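View pics/w5.png

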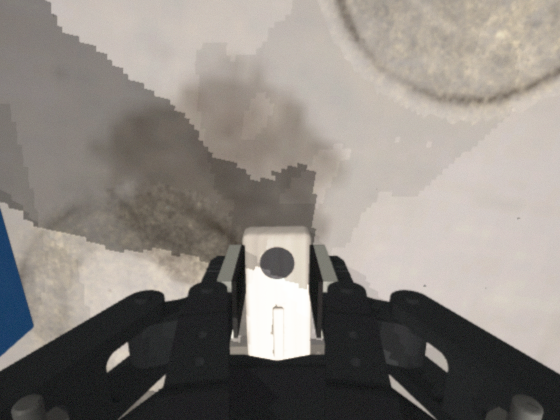

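```bash
python3 -m creep '[[0,0,0,15,0,0,1],[0,0,0,18,0,0,1],[0,0,0,18,0,0,1],[0,0,0,18,0,0,1],[0,0,0,18,0,0,1],[0,0,0,12,0,0,1],[0,0,0,0,0,0,1],[0,0,0,0,0,0,1]]'
python3 to.py 372 178 181.7 -3.0025; python3 - <<'E'
from rig import *; import cv2
cv2.imwrite("pics/s6.png",cv2.resize(grab_frame("side")["color"][140:260,140:310,::-1],None,fx=4.5,fy=4.5))
E
```

```text
clock: 4.55
eef_pos: [391.4, 179.6, 181.8]
tcp_rot: [3.139, 0.01, -3.003]
contact_force: [0.8, -0.6, -2.6]
opening: 0.324
t 4.55 pos [391.4 179.6 181.8] rpy [ 3.1386  0.0103 -3.0029] open 0.324 F [ 0.8 -0.6 -2.6] M [-0.17 -0.06 -0.06]
turn [ 0.003   0.0103 -0.0003] shift now [19.5  1.1 -0.1] shift after turn [19.5  1.2  0.1]
```

View pics/s6.png

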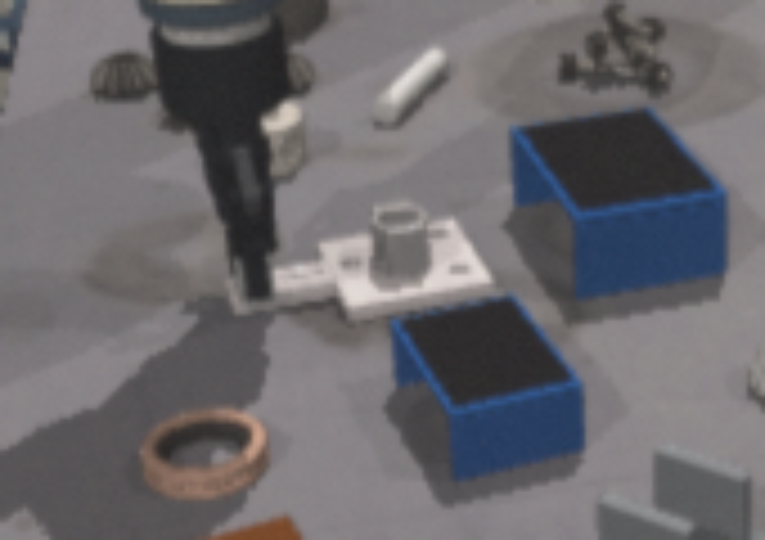

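```bash
python3 -m creep '[[0,0,0,0,0,0,0.4],[0,0,0,0,0,0,0.4],[0,0,0,0,0,0,0.4],[0,0.01,0,0,0,-15,0.4],[0,0,0,0,0,-30,0.2],[0,0,0,0,0,-30,0],[0,0,0,-10,0,-30,0],[0,0,0,-30,0,-20,0],[0,0,0,-10,0,0,0],[0,0,0,0,0,0,0]]'
python3 to.py 480 192 300 -3.0; python3 - <<'E'
from rig import *; import cv2
cv2.imwrite("pics/w7.png",grab_frame("wrist")["color"][:,:,::-1])
cv2.imwrite("pics/s7.png",cv2.resize(grab_frame("side")["color"][150:240,170:310,::-1],None,fx=5.5,fy=5.5,interpolation=cv2.INTER_CUBIC))
cv2.imwrite("pics/sc7.png",cv2.resize(grab_frame("scene")["color"][150:250,130:270,::-1],None,fx=5.5,fy=5.5,interpolation=cv2.INTER_CUBIC))
E
```

```text
clock: 5.43
eef_pos: [447.1, 186.8, 312.5]
tcp_rot: [3.138, 0.002, -3.004]
contact_force: [0.4, -1.0, -1.0]
opening: 1.004
t 5.43 pos [447.1 186.8 312.5] rpy [ 3.1383e+00  1.6000e-03 -3.0044e+00] open 1.004 F [ 0.4 -1.  -1. ] M [-0.01  0.   -0.03]
turn [ 0.0033  0.0017 -0.0044] shift now [-33.2   0.6  12.5] shift after turn [-33.3   0.5  12.5]
```

View pics/w7.png

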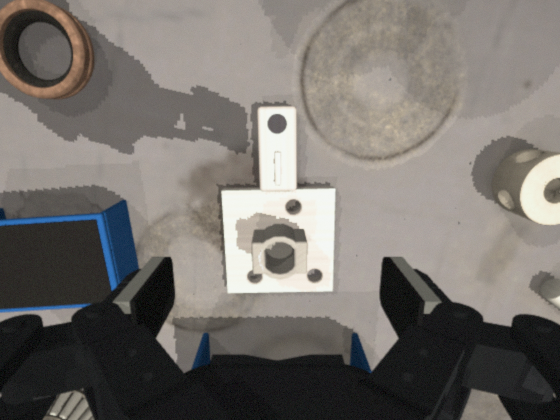

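View pics/s7.png

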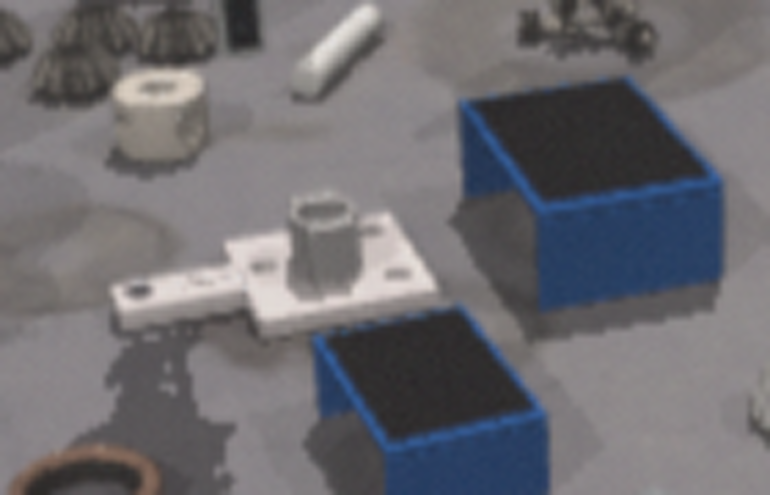

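View pics/sc7.png

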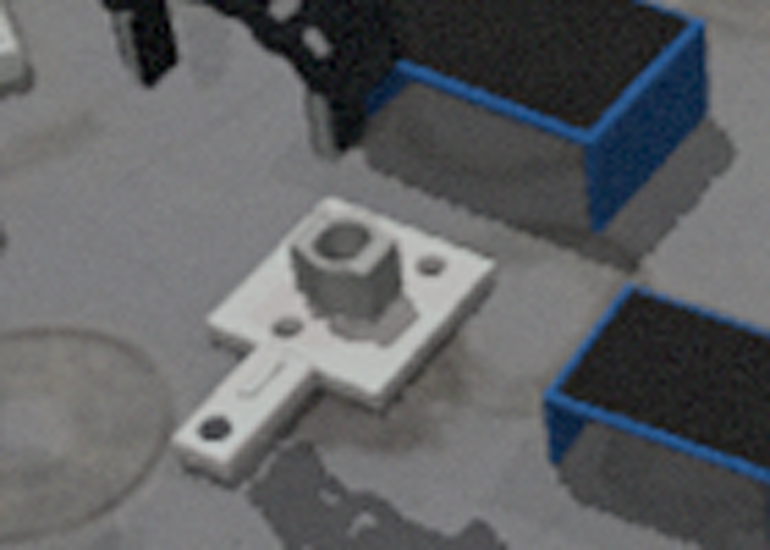

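The retainer lies flat and released. In the wrist view the dot is at (277,124), the flange corners are at (222,190), (336,188), (229,293) and (333,291), and the neck is at about (279,245). It is well clear of the riser, which is near the bottom of the picture.

```bash
python3 - <<'E'
from h import *; from rig import *
f=grab_frame("wrist"); print(sense()["eef_pos"])
L=np.array([[-98,0,14],[-111,-15,14],[-111,15,14],[-46,-46,10],[-46,46,10],[46,-46,10],[46,46,10],[-31,12,10],[31,30,10],[31,-22,10]])
P=np.array([(277,124),(258,107),(296,106),(222,190),(335,188),(229,292),(333,291),(293,207),(315,275),(255,276)])
x,e=fit([(f,L,P)],(480,193,.1)); print(x,e.round(1).tolist()); print(proj(f,[[x[0],x[1],42]]))
s=grab_frame("scene");d=grab_frame("side")
Ls=np.array([[-98,0,14],[-46,46,10],[-46,-46,10],[46,-46,10],[46,46,10]])
ps=crop([(215,428),(210,322),(378,400),(495,262),(328,198)],(130,150),5.5)
pd=crop([(139,290),(225,243),(258,328),(438,290),(390,213)],(170,150),5.5)
for o in ([(s,Ls,ps)],[(d,Ls,pd)],[(s,Ls,ps),(d,Ls,pd)]):
    x,e=fit(o,(480,193,.1)); print(x,np.abs(e).max())
E
```

```text
[443.98494924 186.11855623 310.11371187]
[4.82411912e+02 1.93862097e+02 1.58497304e-01] [[0.1, -0.9], [-1.4, -1.4], [0.9, -1.3], [-0.6, 0.6], [0.6, 0.1], [-1.0, 1.5], [0.3, 0.3], [0.6, -0.0], [0.1, 1.0], [-0.2, 1.2]]
[[280.04561097 258.40738988]]
[4.87738211e+02 1.92376659e+02 1.52884142e-01] 0.8640361746542737
[4.86730138e+02 1.96330851e+02 1.38790798e-01] 1.0681189322029354
[4.87252266e+02 1.92799340e+02 1.49519289e-01] 1.0596981956410616
```

```bash
python3 to.py 485 193.5 230 -2.99; python3 -m creep '[[0.003,0.002,-0.015,-14,0,20,0],[0,0,0,-14,-1,20,0],[0,0,0,-10,0,20,0],[0,0,0,0,0,16,0],[0,0,0,0,0,0,0],[0,0,0,0,0,0,0]]'; python3 to.py 485 193.5 188 -2.99; python3 - <<'E'
from rig import *; import cv2
cv2.imwrite("pics/w8.png",grab_frame("wrist")["color"][:,:,::-1])
E
```

```text
t 5.73 pos [444.  186.2 310.2] rpy [ 3.1399 -0.0047 -3.0037] open 1.001 F [ 0.1 -0.4  0.3] M [ 0.02 -0.02 -0.  ]
turn [ 0.0018 -0.0047 -0.0137] shift now [-42.    1.5  80. ] shift after turn [-41.7   1.1  80.2]
clock: 6.23
eef_pos: [478.2, 190.3, 227.7]
tcp_rot: [-3.139, -0.014, -2.986]
contact_force: [0.3, 0.9, 0.2]
opening: 0.999
t 6.23 pos [478.2 190.3 227.7] rpy [-3.1389 -0.014  -2.9862] open 0.999 F [0.3 0.9 0.2] M [0.03 0.01 0.04]
turn [-0.0028 -0.014   0.0038] shift now [-7.8  2.2 39.6] shift after turn [-7.3  2.2 39.7]
```

View pics/w8.png

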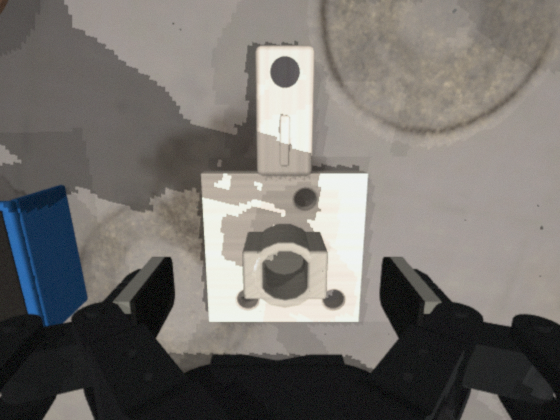

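```bash
python3 -m creep '[[-0.003,-0.014,0.004,-4,1,8,0],[0,0,0,-3,1,8,0],[0,0,0,0,0,10,0],[0,0,0,0,0,8,0],[0,0,0,0,0,4,0],[0,0,0,0,0,0,0],[0,0,0,0,0,0,0]]'; python3 to.py 485 193.5 188 -2.99
```

```text
clock: 6.87
eef_pos: [483.7, 193.6, 190.4]
tcp_rot: [3.141, 0.001, -2.989]
contact_force: [0.1, 0.3, 0.1]
opening: 1.002
t 6.87 pos [483.7 193.6 190.4] rpy [ 3.1410e+00  1.1000e-03 -2.9892e+00] open 1.002 F [0.1 0.3 0.1] M [-0.01  0.05 -0.03]
turn [0.0006 0.0011 0.0008] shift now [-1.2 -0.3  2.4] shift after turn [-1.2 -0.3  2.4]
```

```bash
python3 -m creep '[[0,0,0,-1,0,2,0.3],[0,0,0,0,0,0,1],[0,0,0,0,0,0,1],[0,0,0,0,0,0,1],[0,0,0,0,0,0,1],[0,0,0,0,0,0,1],[0,0,0,0,0,0,1]]' 80; python3 to.py 485 193.5 188 -2.99;  python3 - <<'E'
from rig import *; import cv2
cv2.imwrite("pics/w9.png",grab_frame("wrist")["color"][:,:,::-1])
cv2.imwrite("pics/s9.png",cv2.resize(grab_frame("side")["color"][150:240,170:310,::-1],None,fx=5.5,fy=5.5,interpolation=cv2.INTER_CUBIC))
E
```

```text
clock: 7.45
eef_pos: [484.8, 193.7, 189.2]
tcp_rot: [3.141, 0.002, -2.989]
contact_force: [1.3, 1.0, -2.9]
opening: 0.477
t 7.45 pos [484.8 193.7 189.2] rpy [ 3.1409e+00  1.5000e-03 -2.9893e+00] open 0.477 F [ 1.3  1.  -2.9] M [-0.03 -0.06  0.01]
turn [0.0007 0.0015 0.0007] shift now [-0.2 -0.2  1.2] shift after turn [-0.2 -0.2  1.2]
```

View pics/w9.png

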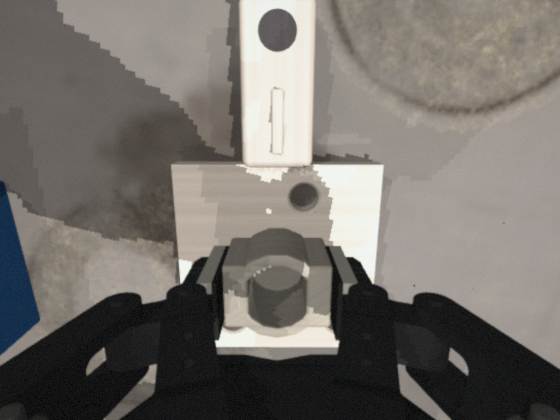

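View pics/s9.png

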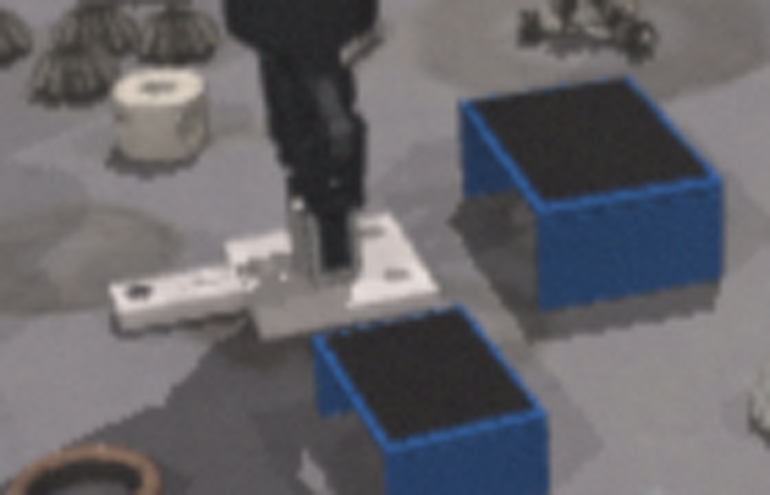

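```bash
python3 - <<'E'
from h import *; from rig import *
f=grab_frame("wrist"); s=sense()
L=np.array([[-98,0,14],[-46,-46,10],[-46,46,10],[-31,12,10]])
x,e=fit([(f,L,np.array([(277,30),(172,164),(383,164),(303,195)]))],(485,193,.15)); print(x,e.round(1).tolist())
Rt=R.from_euler("xyz",s["tcp_rot"]); print("in tool",Rt.inv().apply(np.r_[x[:2],0]-s["eef_pos"]))
E
python3 -m creep '[[0,0,0,0,0,-10,1],[0,0,0,0,0,-20,1],[0,0,0,0,0,-25,1],[0,0,0,0,0,-25,1],[0,0,0,0,0,-25,1],[0,0,0,0,0,-15,1],[0,0,0,0,0,0,1],[0,0,0,0,0,0,1]]'; python3 to.py 651.5 -221 310 2.36; python3 - <<'E'
from rig import *; import cv2
cv2.imwrite("pics/w10.png",grab_frame("wrist")["color"][:,:,::-1])
cv2.imwrite("pics/s10.png",grab_frame("side")["color"][:,:,::-1])
E
```

```text
[4.86663455e+02 1.93661784e+02 1.52247899e-01] [[0.1, 0.1], [-0.7, -0.4], [-0.2, -0.6], [1.0, 2.0]]
in tool [ -1.56485948  -0.43316547 189.18065633]
clock: 8.27
eef_pos: [482.7, 192.9, 316.0]
tcp_rot: [-3.141, -0.004, -2.989]
contact_force: [-0.7, 0.1, -5.2]
opening: 0.476
t 8.27 pos [482.7 192.9 316. ] rpy [-3.1411 -0.0039 -2.9893] open 0.476 F [-0.7  0.1 -5.2] M [ 0.01 -0.05  0.  ]
turn [-0.0023 -0.0034  0.9339] shift now [-104.  -434.7    5.8] shift after turn [-411.3 -174.9    6. ]
```

View pics/w10.png

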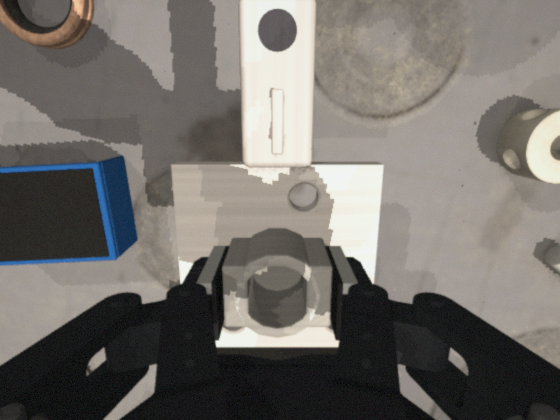

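View pics/s10.png

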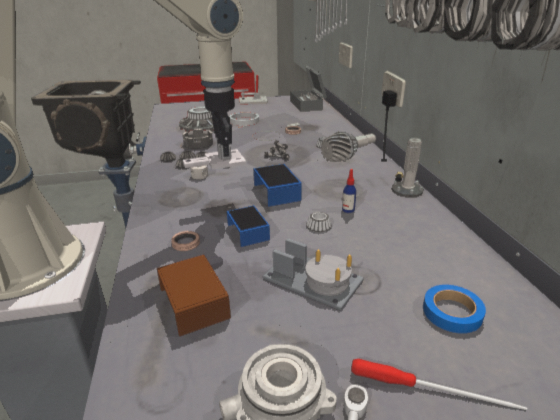

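```bash
python3 -m creep '[[0,0,0,-5,-15,0,1],[0,0,0,-8,-30,0,1],[0,0,0,-8,-33,0,1],[0,0,0,-8,-33,0,1],[0,0,0.1,-8,-33,0,1],[0,0,0.1,-11,-32,0,1],[0,0,0.1,-14,-31,0,1],[0,0,0.1,-17,-29,0,1],[0,0,0.1,-20,-20,0,1],[0,0,0,0,0,0,1]]'; python3 to.py 651.5 -221 310 2.36
```

```text
clock: 9.2
eef_pos: [592.3, -73.2, 297.6]
tcp_rot: [-3.129, -0.025, 2.776]
contact_force: [0.5, -0.4, -4.4]
opening: 0.474
t 9.2 pos [592.3 -73.2 297.6] rpy [-3.1288 -0.0251  2.7757] open 0.474 F [ 0.5 -0.4 -4.4] M [ 0.02 -0.13  0.03]
turn [-0.0179 -0.0221  0.4158] shift now [-107.8 -117.1  -13.6] shift after turn [-146.1  -63.2  -12.4]
```

```bash
python3 -m creep '[[-0.009,-0.011,0.1,-20,-22,-6,1],[-0.009,-0.011,0.1,-23,-20,-6,1],[0,0,0.1,-25,-17,-5,1],[0,0,0.1,-26,-14,0,1],[0,0,0.01,-26,-12,0,1],[0,0,0,-10,-4,0,1],[0,0,0,0,0,0,1],[0,0,0,0,0,0,1]]'; python3 to.py 651.5 -221 315 2.36
```

```text
clock: 9.87
eef_pos: [650.4, -227.0, 296.3]
tcp_rot: [-3.133, -0.024, 2.347]
contact_force: [-0.7, -0.6, -4.7]
opening: 0.475
t 9.87 pos [ 650.4 -227.   296.3] rpy [-3.1327 -0.0239  2.347 ] open 0.475 F [-0.7 -0.6 -4.7] M [-0.03 -0.01 -0.03]
turn [-0.0088 -0.0239 -0.0129] shift now [  4.    4.8 -18.6] shift after turn [  3.5   5.  -18.7]
```

```bash
python3 -m creep '[[-0.009,-0.024,-0.013,3,3,-10,1],[0,0,0,0,1,-4,1],[0,0,0,0,0,0,1],[0,0,0,0,0,0,1]]'; python3 to.py 651.5 -221 310 2.36; python3 - <<'E'
from rig import *; import cv2
cv2.imwrite("pics/w11.png",grab_frame("wrist")["color"][:,:,::-1])
cv2.imwrite("pics/s11.png",cv2.resize(grab_frame("side")["color"][180:320,240:400,::-1],None,fx=4.2,fy=4.2,interpolation=cv2.INTER_CUBIC))
cv2.imwrite("pics/sc11.png",cv2.resize(grab_frame("scene")["color"][145:285,290:450,::-1],None,fx=4.2,fy=4.2,interpolation=cv2.INTER_CUBIC))
E
```

```text
clock: 10.2
eef_pos: [649.8, -217.3, 309.1]
tcp_rot: [-3.141, -0.004, 2.366]
contact_force: [-0.2, 0.1, -3.7]
opening: 0.476
t 10.2 pos [ 649.8 -217.3  309.1] rpy [-3.141  -0.0036  2.3661] open 0.476 F [-0.2  0.1 -3.7] M [-0.01 -0.02  0.  ]
turn [-0.0006 -0.0036  0.0061] shift now [-3.8 -1.4 -0.9] shift after turn [-3.9 -1.4 -0.9]
```

View pics/w11.png

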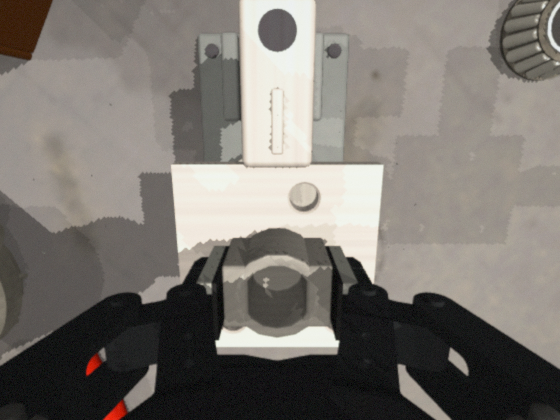

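View pics/s11.png

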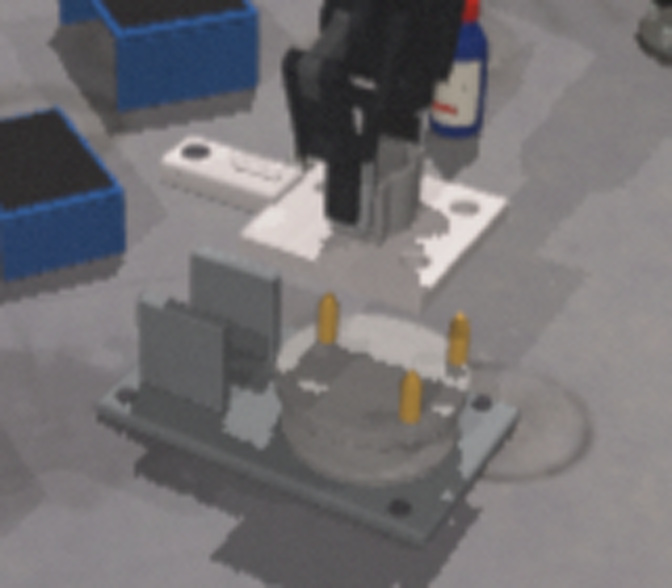

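View pics/sc11.png

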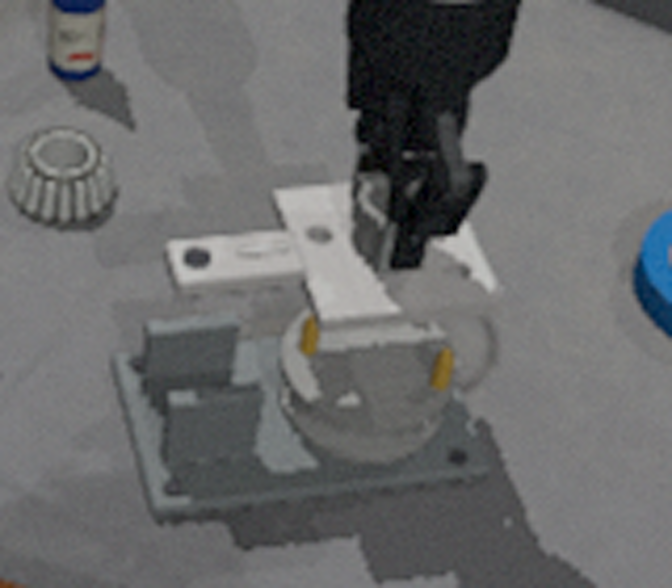

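```bash
cat > m2.py <<'E'
from h import *; from rig import *
def rel(zr,Ls,ps,Ld,pd):
    s=grab_frame("scene");d=grab_frame("side"); st=sense(); Rt=R.from_euler("xyz",st["tcp_rot"])
    H=np.array([[31,30,71],[31,-22,71],[-31,12,71]])
    hs=crop([(503,97),(544,200),(355,150)],(305,195),6); hd=crop([(567,147),(498,228),(380,117)],(255,230),6)
    up=np.array([0,0,zr]); Ls=np.array(Ls)+up; Ld=np.array(Ld)+up
    for n,o,h in (("scene",[(s,Ls,ps)],[(s,H,hs)]),("side",[(d,Ld,pd)],[(d,H,hd)]),("both",[(s,Ls,ps),(d,Ld,pd)],[(s,H,hs),(d,H,hd)])):
        x,e=fit(o,(651,-221,-.78)); g,_=fit(h,(651,-221,-.78)); dd=g-x
        print(n,"ret",x.round(2),"hub",g.round(2),"need world",dd.round(2),"tool",Rt.inv().apply([dd[0],dd[1],0]).round(2),"resid",e.round(1).tolist())
E
python3 - <<'E'
from m2 import *
k=4.2
rel(309.1-189.2,[[-98,0,14],[-46,46,10],[-46,-46,10],[-31,12,10]],crop([(197,258),(275,190),(320,318),(320,235)],(290,145),k),
 [[-98,0,14],[-46,-46,10],[46,46,10],[31,30,10],[46,-46,10]],crop([(195,152),(243,233),(507,203),(465,208),(425,289)],(240,180),k))
E
```

```text
scene ret [ 650.85 -220.08   -0.79] hub [ 651.58 -222.69   -0.78] need world [ 0.72 -2.6   0.01] tool [-2.34 -1.35 -0.01] resid [[-0.2, -0.2], [-0.0, 0.1], [0.2, 0.5], [0.0, -0.4]]
side ret [ 651.41 -215.67   -0.77] hub [ 651.44 -219.37   -0.78] need world [ 0.04 -3.7  -0.01] tool [-2.62 -2.61 -0.01] resid [[0.3, 0.2], [-0.7, 0.2], [0.5, -1.3], [0.1, -0.8], [-0.2, 1.2]]
both ret [ 651.08 -218.49   -0.77] hub [ 651.18 -221.67   -0.78] need world [ 0.1  -3.18 -0.01] tool [-2.3  -2.2  -0.01] resid [[-0.6, 0.0], [-0.9, -0.0], [0.0, 0.3], [-0.6, -0.5], [0.6, 0.8], [-0.6, 0.9], [0.9, -0.4], [0.5, -0.0], [-0.1, 2.1]]
```

```bash
python3 to.py 650.3 -220.3 270 2.36; python3 -m creep '[[0,-0.003,0.006,-2,-1.5,12,1],[0,0,0,-1,-0.5,12,1],[0,0,0,0,0,10,1],[0,0,0,0,0,3,1],[0,0,0,0,0,0,1],[0,0,0,0,0,0,1]]'; python3 to.py 650.3 -220.3 267 2.36; 
```

```text
t 10.45 pos [ 649.9 -218.3  308.6] rpy [-3.1407 -0.0037  2.3649] open 0.476 F [ 0.8  0.2 -3.7] M [-0.04 -0.03  0.02]
turn [-0.0009 -0.0037  0.0049] shift now [-1.9 -1.1 38.6] shift after turn [-1.7 -1.1 38.6]
clock: 10.95
eef_pos: [649.8, -222.5, 265.4]
tcp_rot: [-3.139, -0.003, 2.357]
contact_force: [-0.2, 0.4, -4.2]
opening: 0.475
t 10.95 pos [ 649.8 -222.5  265.4] rpy [-3.1393e+00 -3.1000e-03  2.3575e+00] open 0.475 F [-0.2  0.4 -4.2] M [ 0.05 -0.02 -0.02]
turn [-0.0023 -0.0031 -0.0025] shift now [ 1.2  1.9 -1.6] shift after turn [ 1.2  1.9 -1.6]
```

```bash
python3 -m creep '[[-0.002,-0.003,-0.0025,1.2,1.8,0,1],[0,0,0,0,0,0,1],[0,0,0,0,0,0,1]]'; python3 to.py 650.3 -220.3 267 2.36; python3 - <<'E'
from rig import *; import cv2
cv2.imwrite("pics/w12.png",cv2.resize(grab_frame("wrist")["color"][140:360,160:400,::-1],None,fx=2.5,fy=2.5,interpolation=cv2.INTER_CUBIC))
cv2.imwrite("pics/s12.png",cv2.resize(grab_frame("side")["color"][200:310,255:375,::-1],None,fx=5,fy=5,interpolation=cv2.INTER_CUBIC))
cv2.imwrite("pics/sc12.png",cv2.resize(grab_frame("scene")["color"][170:280,305:425,::-1],None,fx=5,fy=5,interpolation=cv2.INTER_CUBIC))
E
```

```text
clock: 11.2
eef_pos: [650.4, -220.3, 265.3]
tcp_rot: [-3.141, -0.0, 2.36]
contact_force: [0.4, 0.4, -4.3]
opening: 0.48
t 11.2 pos [ 650.4 -220.3  265.3] rpy [-3.1414e+00 -2.0000e-04  2.3600e+00] open 0.48 F [ 0.4  0.4 -4.3] M [ 0.01 -0.02  0.08]
turn [-0.0002 -0.0002  0.    ] shift now [ 0.1 -0.1 -1.7] shift after turn [ 0.1 -0.1 -1.7]
```

View pics/w12.png

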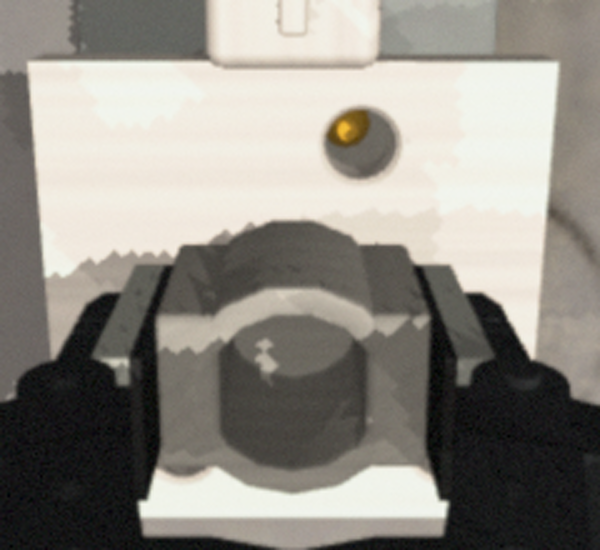

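View pics/s12.png

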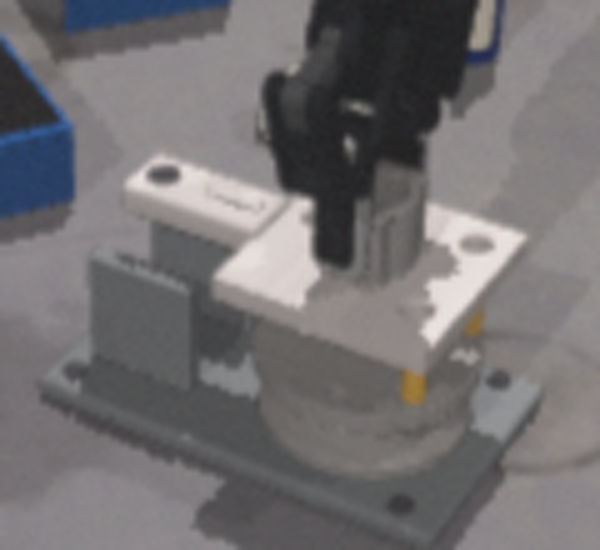

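View pics/sc12.png

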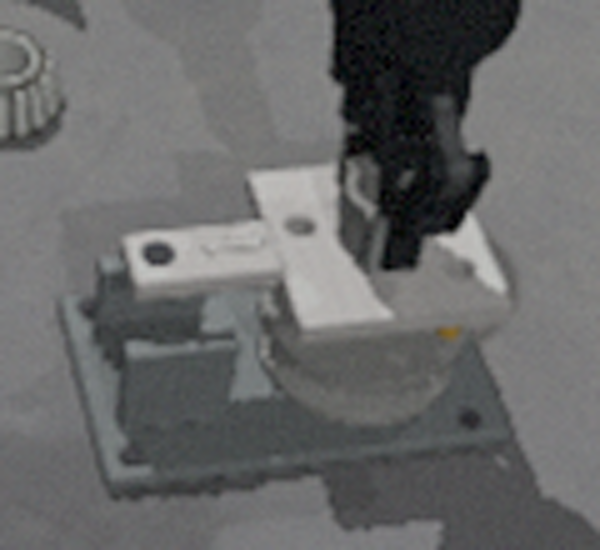

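```bash
python3 - <<'E'
from h import *; from rig import *
f=grab_frame("wrist"); st=sense(); zr=st["eef_pos"][2]-189.2
h=back(f,crop([(361.5,143)],(160,140),2.5),zr+10)[0]; t=back(f,crop([(349,128)],(160,140),2.5),71)[0]
Rt=R.from_euler("xyz",st["tcp_rot"]); print(zr,h,t,"move tool",Rt.inv().apply(np.r_[(t-h)[:2],0]))
u=crop([(361.5,143)],(160,140),2.5)
print("1px mm", np.linalg.norm(back(f,u,86)-back(f,u+[1,0],86)))
E
python3 - <<'E'
from m2 import *
k=5
rel(265.3-189.2,[[-98,0,14],[-46,46,10],[-46,-46,10],[-31,12,10]],crop([(158,253),(248,173),(303,328),(301,225)],(305,170),k),
 [[-98,0,14],[-46,-46,10],[46,46,10],[31,30,10],[46,-46,10]],crop([(163,175),(217,278),(527,236),(478,244),(430,352)],(255,200),k))
E
```

```text
76.20422266248755 [ 638.20279343 -191.58537284   86.20422266] [ 637.78196747 -192.95316403   71.        ] move tool [-6.64790053e-01 -1.26728109e+00  2.08030688e-04]
1px mm 0.4472312327372615
scene ret [ 652.66 -222.8    -0.78] hub [ 651.58 -222.69   -0.78] need world [-1.08  0.11 -0.  ] tool [ 0.85 -0.68  0.  ] resid [[0.0, 0.2], [0.1, 0.0], [-0.1, -0.1], [-0.0, -0.1]]
side ret [ 652.37 -220.07   -0.77] hub [ 651.44 -219.37   -0.78] need world [-0.93  0.7  -0.01] tool [ 1.15 -0.16  0.  ] resid [[0.3, 0.4], [-0.3, -0.0], [0.3, -0.5], [-0.0, -0.4], [-0.2, 0.4]]
both ret [ 652.43 -221.58   -0.77] hub [ 651.18 -221.67   -0.78] need world [-1.26 -0.09 -0.01] tool [ 0.83 -0.95  0.  ] resid [[-0.4, 0.4], [-0.6, 0.1], [-0.4, -0.2], [-0.6, -0.1], [0.5, 0.8], [-0.2, 0.4], [0.7, -0.0], [0.3, 0.0], [0.0, 0.9]]
```

```bash
python3 -m creep '[[0,0,0,0,-0.9,3.5,1],[0,0,0,0,0,0,1],[0,0,0,0,0,0,1]]'; python3 to.py 650.3 -220.3 262 2.36; python3 - <<'E'
from rig import *; import cv2
cv2.imwrite("pics/w13.png",cv2.resize(grab_frame("wrist")["color"][160:260,260:360,::-1],None,fx=6,fy=6,interpolation=cv2.INTER_CUBIC))
E
```

```text
clock: 11.75
eef_pos: [649.7, -221.1, 261.7]
tcp_rot: [-3.142, 0.0, 2.36]
contact_force: [0.9, -0.4, -5.0]
opening: 0.477
t 11.75 pos [ 649.7 -221.1  261.7] rpy [-3.1415e+00  3.0000e-04  2.3599e+00] open 0.477 F [ 0.9 -0.4 -5. ] M [-0.05 -0.03  0.03]
turn [-0.0001  0.0003 -0.0001] shift now [ 0.1  1.  -0.3] shift after turn [ 0.1  1.  -0.3]
```

View pics/w13.png

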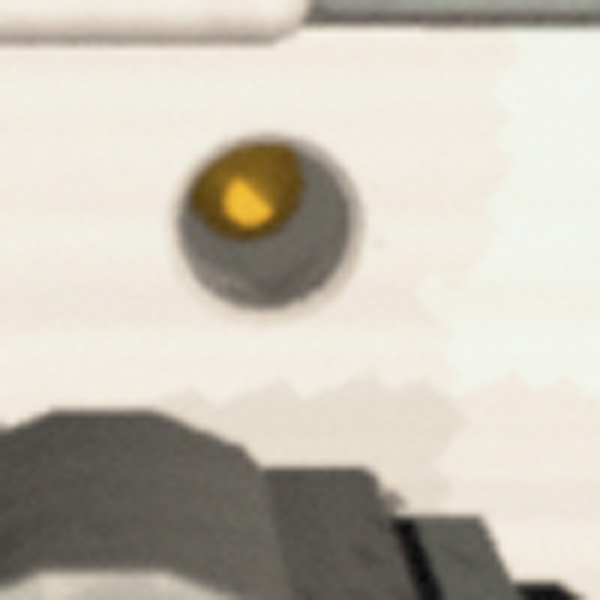

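```bash
python3 - <<'E'
from h import *; from rig import *
f=grab_frame("wrist"); st=sense(); zr=st["eef_pos"][2]-189.2
h=back(f,crop([(269,220)],(260,160),6),zr+10)[0]; t=back(f,crop([(248,203)],(260,160),6),71)[0]
Rt=R.from_euler("xyz",st["tcp_rot"]); print(zr,h,t,"move tool",Rt.inv().apply(np.r_[(t-h)[:2],0]))
E
```

```text
72.4268070771356 [ 637.15997218 -192.11425855   82.42680708] [ 637.57746177 -193.6129744    71.        ] move tool [-1.35207700e+00 -7.69632722e-01  1.69432574e-04]
```

```bash
python3 -m creep '[[0,0,0,-1.1,-0.8,0,1],[0,0,0,0,0,0,1],[0,0,0,0,0,0,1]]'; python3 to.py 650.3 -222 262 2.36; python3 - <<'E'
from rig import *; import cv2
cv2.imwrite("pics/w14.png",cv2.resize(grab_frame("wrist")["color"][160:260,260:360,::-1],None,fx=6,fy=6,interpolation=cv2.INTER_CUBIC))
E
```

```text
clock: 12.1
eef_pos: [649.9, -222.6, 261.6]
tcp_rot: [-3.141, -0.0, 2.36]
contact_force: [-0.3, 0.8, -4.8]
opening: 0.476
t 12.1 pos [ 649.9 -222.6  261.6] rpy [-3.1414 -0.      2.3599] open 0.476 F [-0.3  0.8 -4.8] M [-0.02  0.01 -0.01]
turn [-0.0002 -0.     -0.0001] shift now [ 0.1  0.7 -0.4] shift after turn [ 0.1  0.7 -0.4]
```

View pics/w14.png

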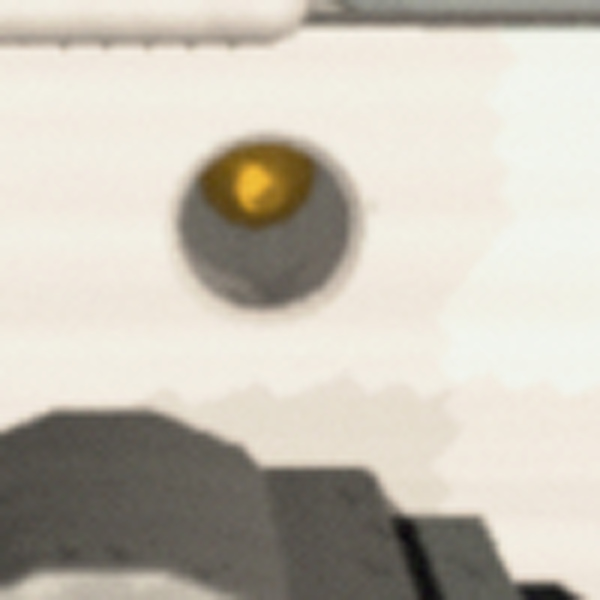

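```bash
python3 - <<'E'
from h import *; from rig import *
f=grab_frame("wrist"); st=sense(); zr=st["eef_pos"][2]-189.2
h=back(f,crop([(269,220)],(260,160),6),zr+10)[0]; t=back(f,crop([(260,186)],(260,160),6),71)[0]
Rt=R.from_euler("xyz",st["tcp_rot"]); print(zr,h,t,"move tool",Rt.inv().apply(np.r_[(t-h)[:2],0]), "cam in tool",Rt.inv().apply(f["T"][:3,3]-st["eef_pos"]), "hole in tool",Rt.inv().apply(h-st["eef_pos"]))
g=h.copy()
for z in (zr+10,zr,71): g[2]=z; print(z,((proj(f,g)-[260,160]+.5)*6-.5).round(0))
E
```

```text
72.43022705739372 [ 637.47386535 -193.63224817   82.43022706] [ 637.56216712 -193.49045469   71.        ] move tool [ 3.72080957e-02  1.62843943e-01 -4.10789341e-05] cam in tool [65.08725457 -0.4039602  30.00405472] hole in tool [ 29.16891294  11.85799547 179.19792237]
82.43022705739372 [[269. 220.]]
72.43022705739372 [[259. 190.]]
71 [[258. 186.]]
```

```bash
python3 -m creep '[[0,0,0,0,0.1,2,1],[0,0,0,0,0,2,1],[0,0,0,0,0,2,1],[0,0,0,0,0,0,1]]'; python3 to.py 649.9 -222.6 234.2 2.36; python3 - <<'E'
from rig import *; import cv2
cv2.imwrite("pics/w15.png",cv2.resize(grab_frame("wrist")["color"][160:260,260:360,::-1],None,fx=6,fy=6,interpolation=cv2.INTER_CUBIC))
E
```

```text
clock: 12.53
eef_pos: [650.0, -222.5, 255.1]
tcp_rot: [-3.142, 0.0, 2.36]
contact_force: [0.1, -0.5, -5.6]
opening: 0.472
t 12.53 pos [ 650.  -222.5  255.1] rpy [-3.1415e+00  2.0000e-04  2.3600e+00] open 0.472 F [ 0.1 -0.5 -5.6] M [-0.06 -0.01 -0.02]
turn [-0.0001  0.0002 -0.    ] shift now [-0.  -0.1 20.9] shift after turn [-0.1 -0.1 20.9]
```

View pics/w15.png

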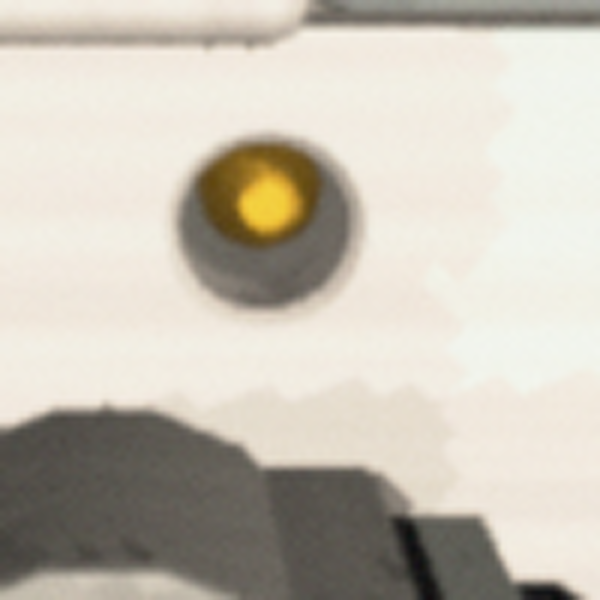

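```bash
python3 -m creep '[[0,0,0,0,0,2,1],[0,0,0,0,0,2,1],[0,0,0,0,0,2,1],[0,0,0,0,0,0,1]]'; python3 to.py 649.9 -222.6 234.2 2.36; python3 - <<'E'
from rig import *; import cv2
cv2.imwrite("pics/w16.png",cv2.resize(grab_frame("wrist")["color"][160:260,260:360,::-1],None,fx=6,fy=6,interpolation=cv2.INTER_CUBIC))
E
```

```text
clock: 12.92
eef_pos: [650.0, -222.4, 248.7]
tcp_rot: [-3.142, 0.0, 2.36]
contact_force: [-0.3, -0.3, -4.7]
opening: 0.477
t 12.92 pos [ 650.  -222.4  248.7] rpy [-3.1415e+00  4.0000e-04  2.3600e+00] open 0.477 F [-0.3 -0.3 -4.7] M [-0.07 -0.01 -0.02]
turn [-0.      0.0004  0.    ] shift now [-0.  -0.2 14.5] shift after turn [-0.  -0.2 14.5]
```

View pics/w16.png

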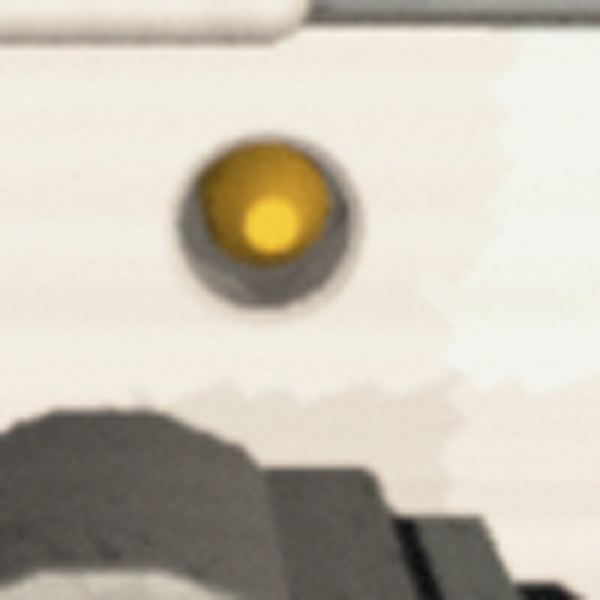

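```bash
python3 -m creep '[[0,0,0,0,0,3,1],[0,0,0,0,0,3,1],[0,0,0,0,0,3,1],[0,0,0,0,0,2,1],[0,0,0,0,0,0,1]]'; python3 to.py 649.9 -222.6 234.2 2.36
```

```text
clock: 13.38
eef_pos: [650.2, -222.5, 236.8]
tcp_rot: [3.141, 0.001, 2.36]
contact_force: [-0.2, 0.3, -4.6]
opening: 0.475
t 13.38 pos [ 650.2 -222.5  236.8] rpy [3.1414e+00 6.0000e-04 2.3600e+00] open 0.475 F [-0.2  0.3 -4.6] M [-0.01 -0.03 -0.05]
turn [0.0002 0.0006 0.    ] shift now [ 0.1 -0.3  2.6] shift after turn [ 0.1 -0.3  2.6]
```

```bash
python3 -m creep '[[0,0,0,0,0,1.2,1],[0,0,0,0,0,1,1],[0,0,0,0,0,0.7,1],[0,0,0,0,0,0,1]]'; python3 to.py 649.9 -222.6 234.2 2.36; python3 - <<'E'
from rig import *; import cv2
cv2.imwrite("pics/s17.png",cv2.resize(grab_frame("side")["color"][200:310,255:375,::-1],None,fx=5,fy=5,interpolation=cv2.INTER_CUBIC))
E
```

```text
clock: 13.72
eef_pos: [650.3, -222.5, 234.5]
tcp_rot: [3.141, 0.001, 2.36]
contact_force: [-0.5, -0.2, -4.4]
opening: 0.475
t 13.72 pos [ 650.3 -222.5  234.5] rpy [3.1413e+00 8.0000e-04 2.3600e+00] open 0.475 F [-0.5 -0.2 -4.4] M [-0.02  0.    0.02]
turn [0.0002 0.0008 0.    ] shift now [ 0.2 -0.3  0.3] shift after turn [ 0.2 -0.3  0.3]
```

View pics/s17.png

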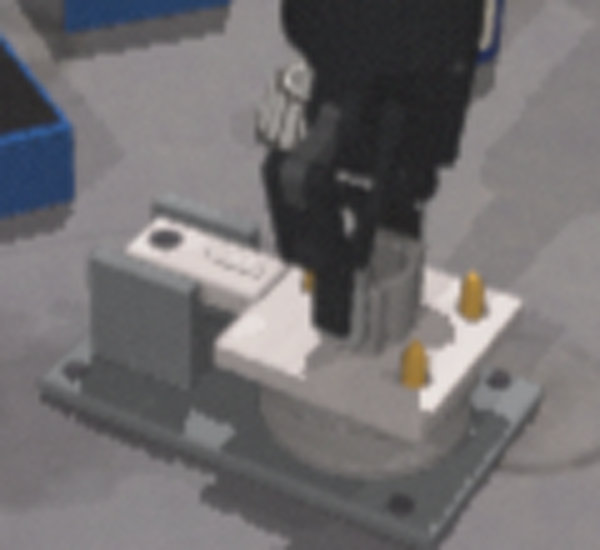

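Nearly seated. I'll press down in small steps until contact shows.

```bash
python3 -m creep '[[0,0,0,0,0,0.5,1],[0,0,0,0,0,0.4,1],[0,0,0,0,0,0,1]]'; python3 to.py 649.9 -222.6 234.2 2.36;  python3 -m creep '[[0,0,0,0,0,0.7,1],[0,0,0,0,0,0,1]]'; python3 to.py 649.9 -222.6 234.2 2.36
```

```text
clock: 14.02
eef_pos: [650.4, -222.6, 234.2]
tcp_rot: [3.141, 0.001, 2.36]
contact_force: [-0.5, 0.2, -4.2]
opening: 0.475
t 14.02 pos [ 650.4 -222.6  234.2] rpy [3.1411e+00 1.4000e-03 2.3600e+00] open 0.475 F [-0.5  0.2 -4.2] M [-0.   -0.03  0.  ]
turn [0.0005 0.0014 0.    ] shift now [ 0.3 -0.4  0. ] shift after turn [ 0.3 -0.4  0. ]
clock: 14.18
eef_pos: [650.5, -222.5, 234.3]
tcp_rot: [3.141, 0.002, 2.36]
contact_force: [0.0, 0.4, -4.2]
opening: 0.48
t 14.18 pos [ 650.5 -222.5  234.3] rpy [3.1409e+00 1.7000e-03 2.3601e+00] open 0.48 F [ 0.   0.4 -4.2] M [ 0.03  0.   -0.02]
turn [0.0007 0.0017 0.0001] shift now [ 0.4 -0.5  0.1] shift after turn [ 0.4 -0.5  0.1]
```

```bash
python3 -m creep '[[0,0,0,0.3,-0.3,1.5,1],[0,0,0,0,0,1.5,1]]'; python3 to.py 649.9 -222.6 234.2 2.36
```

```text
clock: 14.35
eef_pos: [650.4, -222.6, 234.2]
tcp_rot: [3.14, 0.002, 2.36]
contact_force: [-8.2, 1.9, 16.1]
opening: 0.477
t 14.35 pos [ 650.4 -222.6  234.2] rpy [3.1405e+00 2.4000e-03 2.3601e+00] open 0.477 F [-8.2  1.9 16.1] M [ 0.25  1.45 -0.04]
turn [0.0011 0.0024 0.0001] shift now [ 0.3 -0.4 -0. ] shift after turn [ 0.3 -0.4 -0. ]
```

```bash
python3 -m creep '[[0,0,0,0,0,0,1],[0,0,0,0,0,0,0.3],[0,0,0,0,0,0,0.2],[0,0,0,0,0,0,0.2],[0,0,0,0,0,0,0.2],[0,0,0,0,0,-8,0.2],[0,0,0,0,0,-20,0.2],[0,0,0,0,0,-30,0.1],[0,0,0,0,0,-30,0.1],[0,0,0,0,0,-20,0]]'; python3 to.py 649.9 -222.6 234.2 2.36; python3 - <<'E'
from rig import *; import cv2
cv2.imwrite("pics/w18.png",grab_frame("wrist")["color"][:,:,::-1])
cv2.imwrite("pics/s18.png",cv2.resize(grab_frame("side")["color"][200:310,255:375,::-1],None,fx=5,fy=5,interpolation=cv2.INTER_CUBIC))
cv2.imwrite("pics/sc18.png",cv2.resize(grab_frame("scene")["color"][170:280,305:425,::-1],None,fx=5,fy=5,interpolation=cv2.INTER_CUBIC))
E
```

```text
clock: 15.18
eef_pos: [649.4, -222.2, 342.1]
tcp_rot: [-3.14, -0.003, 2.36]
contact_force: [1.1, -0.7, 0.2]
opening: 0.998
t 15.18 pos [ 649.4 -222.2  342.1] rpy [-3.1399 -0.0035  2.3601] open 0.998 F [ 1.1 -0.7  0.2] M [ 0.02 -0.05  0.  ]
turn [-0.0017 -0.0035  0.0001] shift now [ -1.    0.3 107.9] shift after turn [-6.000e-01  1.000e-01  1.079e+02]
```

View pics/w18.png

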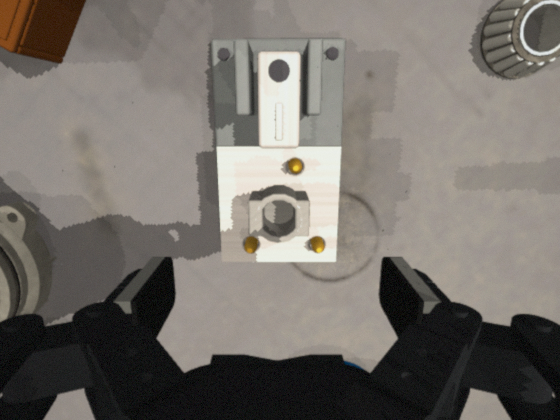

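View pics/s18.png

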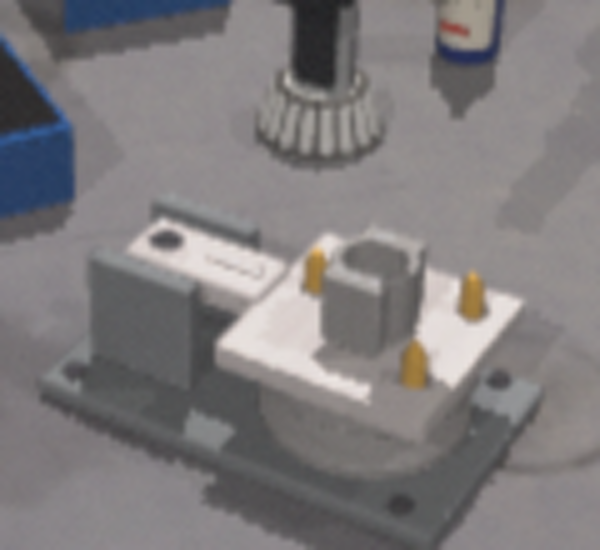

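View pics/sc18.png

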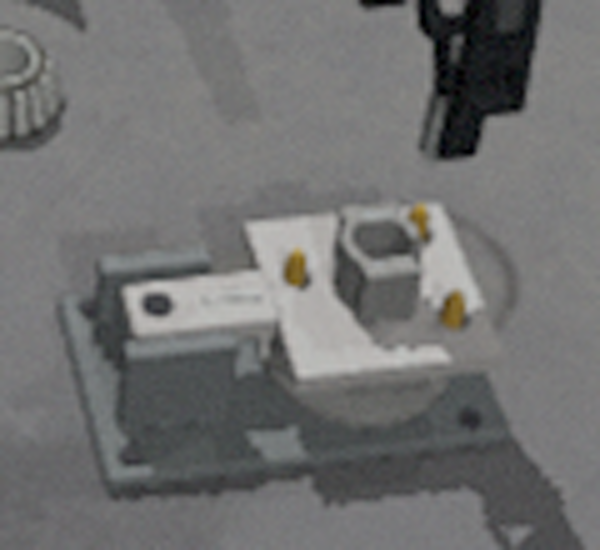

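All three studs come through the holes and the tongue lies between the fork cheeks. I'll check the seated height numerically before handing in.

```bash
python3 - <<'E'
from h import *; from rig import *
s=grab_frame("scene");d=grab_frame("side")
Ls=np.array([[-98,0,14],[-46,46,10],[-46,-46,10]]);ps=crop([(158,304),(247,222),(297,380)],(305,170),5)
Ld=np.array([[-98,0,14],[-46,-46,10],[46,46,10]]);pd=crop([(166,239),(216,348),(523,300)],(255,200),5)
for zr in (43,45,47,49,52):
  for n,f,L,p in (("scene",s,Ls,ps),("side",d,Ld,pd)):
    x,e=fit([(f,L+[0,0,zr],p)],(651,-221,-.78)); print(zr,n,x.round(2),e.round(1).tolist())
cv2.imwrite("pics/fin.png",s["color"][:,:,::-1])
E
```

```text
43 scene [ 653.65 -225.3    -0.8 ] [[-0.1, -0.0], [0.1, 0.4], [0.1, -0.4]]
43 side [ 652.8  -219.94   -0.77] [[0.0, 0.6], [-0.1, -0.6], [0.0, 0.0]]
45 scene [ 652.   -226.06   -0.8 ] [[-0.2, -0.0], [0.1, 0.4], [0.1, -0.3]]
45 side [ 652.04 -222.5    -0.77] [[-0.1, 0.6], [-0.1, -0.6], [0.2, 0.0]]
47 scene [ 650.35 -226.81   -0.8 ] [[-0.2, -0.0], [0.1, 0.3], [0.1, -0.3]]
47 side [ 651.29 -225.07   -0.77] [[-0.2, 0.5], [-0.2, -0.5], [0.4, -0.0]]
49 scene [ 648.69 -227.57   -0.8 ] [[-0.2, -0.0], [0.1, 0.3], [0.1, -0.2]]
49 side [ 650.55 -227.66   -0.77] [[-0.3, 0.4], [-0.2, -0.5], [0.6, -0.0]]
52 scene [ 646.21 -228.7    -0.8 ] [[-0.3, -0.0], [0.1, 0.2], [0.2, -0.2]]
52 side [ 649.47 -231.55   -0.77] [[-0.4, 0.4], [-0.3, -0.5], [0.9, -0.0]]
```

View pics/fin.png

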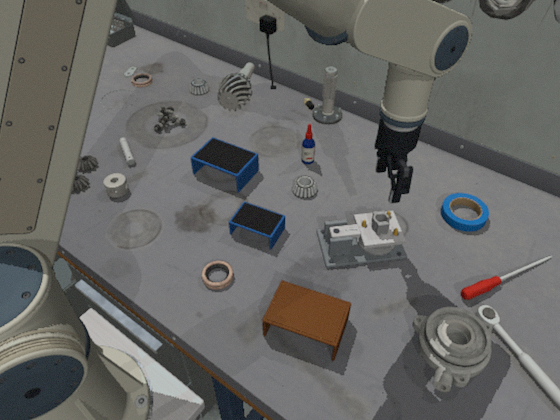

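```bash
python3 - <<'E'
from rig import *
print(job.sign_off(), sense()["clock"])
E
```

```text
the job is handed in; nothing more can be done
the job is handed in; nothing more can be done
```

The retainer is seated on the hub and the job is handed in, at about 15 s of the 59 s allowed. I pulled it out from under the larger blue riser by its tongue. I released it flat on the bench, clear of the riser, then took it by the neck cheeks, turned it and lowered it onto the studs.

**Last checks:**
- **Seated height:** contact (about 20 N up) came with the tool at 234.2 mm, the height expected for an underside at 45 mm.
- **Fit:** the pictures show all three studs through the flange and the tongue between the fork cheeks.
- **Release:** the gripper is open and lifted about 108 mm clear, touching nothing.
- **Bystanders:** the bearing cone, oil seal and bottle look unmoved in the last picture.

**One disagreement:** the scene and side cameras put the seated retainer about 3 mm off the hub in y. The holes leave only about 1.5 mm of play, so I took this as camera and pixel-reading error. The contact height, the stud-in-hole views on the way down and the three studs showing through all support a full fit.

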